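# Put the carving edges back in their till

## Task

Put the two chisels and the two gouges away in the till, each in the cradle whose pocket is cut to its length and blade width: handle in the wide well at the near end, blade in the channel, lying right down on the pocket floor. Lay them in, don't drop them, and leave the rasp and the file where they lie.

Things in the scene. Friction and masses are not known exactly. Their poses are not given: they have to be found in the camera images.
- yellow_chisel: chisel with a yellow handle and a flat blade; the shortest, 225 mm long. Handle 30 mm thick and 100 mm long (origin +12 to +112 mm), blade 20 mm wide. Origin on the underside at mid length; +y along the tool to the butt of the handle, z up. Lies on the bench, handle towards the robot. Balances about 48 mm from the origin towards the handle.
- pale_chisel: chisel with a pale wooden handle and a flat blade, 256 mm long. Handle 29 mm thick and 114 mm long (origin +14 to +128 mm), blade 18 mm wide. Origin on the underside at mid length; +y along the tool to the butt of the handle, z up. Lies on the bench, handle towards the robot. Balances about 56 mm from the origin towards the handle.
- slim_gouge: gouge with a pale wooden handle and a very slim blade, 275 mm long. Handle 29 mm thick and 119 mm long (origin +18 to +137 mm), blade only 8 mm wide. Origin on the underside at mid length; +y along the tool to the butt of the handle, z up. Lies on the bench, handle towards the robot. Balances about 65 mm from the origin towards the handle.
- dark_gouge: gouge with a dark brown eight-sided handle and the broadest blade, 280 mm long. Handle 25 mm thick and 122 mm long (origin +18 to +140 mm), blade 24 mm wide. Origin on the underside at mid length; +y along the tool to the butt of the handle, z up. Lies on the bench, handle towards the robot. Balances about 42 mm from the origin towards the handle.
- cradle_1: fixed insert in the dark till, the shortest pocket, 239 mm long, blade channel 34 mm wide: for the 225 mm chisel. Origin on the floor (14 mm above the bench) on the pocket's middle line, 90 mm from the end wall at the handle's butt; +x to the blade end, away from the robot, z up. Handle well x -90 to -36 mm, 44 mm wide; x -36 to 45 no side walls (finger trough across all inserts); then the blade channel. Walls 14 mm high; inserts 64 wide, 66 apart.
- cradle_2: fixed insert in the dark till, pocket 270 mm long, blade channel 32 mm wide: for the 256 mm chisel. Origin on the floor (14 mm above the bench) on the pocket's middle line, 90 mm from the end wall at the handle's butt; +x to the blade end, away from the robot, z up. Handle well x -90 to -36 mm, 44 mm wide; x -36 to 45 no side walls (finger trough across all inserts); then the blade channel. Walls 14 mm high; inserts 64 wide, 66 apart.
- cradle_3: fixed insert in the dark till, pocket 289 mm long with the narrowest blade channel, 22 mm: for the slim gouge. Origin on the floor (14 mm above the bench) on the pocket's middle line, 90 mm from the end wall at the handle's butt; +x to the blade end, away from the robot, z up. Handle well x -90 to -36 mm, 44 mm wide; x -36 to 45 no side walls (finger trough across all inserts); then the blade channel. Walls 14 mm high; inserts 64 wide, 66 apart.
- cradle_4: fixed insert in the dark till, the longest pocket, 294 mm long, with the widest blade channel, 38 mm: for the broad gouge. Origin on the floor (14 mm above the bench) on the pocket's middle line, 90 mm from the end wall at the handle's butt; +x to the blade end, away from the robot, z up. Handle well x -90 to -36 mm, 44 mm wide; x -36 to 45 no side walls (finger trough across all inserts); then the blade channel. Walls 14 mm high; inserts 64 wide, 66 apart.
- rasp: rasp with a round mid-brown oak handle (darker than the pale ones, lighter than the dark gouge) and a flat, square-ended blade 26 mm wide, the widest of the row; 256 mm long, lying among the chisels; not part of the till's set, stays where it is. Axes as for the chisels.
- half_round_file: half-round file with a mid-brown oak handle, 245 mm long, lying crosswise behind the row; not part of the set, stays where it is. Axes as for the chisels.

How it is judged (in metres and radians):
At the end, for the whole second after the job is handed in: Each chisel and gouge lies at rest in its own cradle, butt of the handle at the near end wall's side: within 13 mm of the pocket's middle lengthwise and sideways, along the pocket within 0.12 rad, its underside within 5 mm of the pocket floor; rasp and file within 20 mm of where they lay (y of cradle_1 in the frame of yellow_chisel between 0.0165 and 0.0425 m and y of yellow_chisel in the frame of cradle_1 between -0.013 and 0.013 m and z of yellow_chisel in the frame of cradle_1 between -0.004 and 0.005 m and angle between the y axis of yellow_chisel and the x axis of cradle_1, either way round below 0.12 rad and linear speed of each of yellow_chisel, pale_chisel, slim_gouge, dark_gouge below 0.02 m/s and angular speed of each of yellow_chisel, pale_chisel, slim_gouge, dark_gouge below 0.2 rad/s and y of cradle_2 in the frame of pale_chisel between 0.032 and 0.058 m and y of pale_chisel in the frame of cradle_2 between -0.013 and 0.013 m and z of pale_chisel in the frame of cradle_2 between -0.004 and 0.005 m and angle between the y axis of pale_chisel and the x axis of cradle_2, either way round below 0.12 rad and y of cradle_3 in the frame of slim_gouge between 0.0415 and 0.0675 m and y of slim_gouge in the frame of cradle_3 between -0.013 and 0.013 m and z of slim_gouge in the frame of cradle_3 between -0.004 and 0.005 m and angle between the y axis of slim_gouge and the x axis of cradle_3, either way round below 0.12 rad and y of cradle_4 in the frame of dark_gouge between 0.044 and 0.07 m and y of dark_gouge in the frame of cradle_4 between -0.013 and 0.013 m and z of dark_gouge in the frame of cradle_4 between -0.004 and 0.005 m and angle between the y axis of dark_gouge and the x axis of cradle_4, either way round below 0.12 rad and distance of each of rasp, half_round_file from where it was at the start of the episode below 0.02 m); the robot touches nothing.
It fails at once if a yellow chisel is let go more than 35 mm above the pocket floor (height (world z) of yellow_chisel above 0.049 m and contact force between yellow_chisel and the fingers below 0.02 N).
It fails at once if a pale chisel is let go more than 35 mm above the pocket floor (height (world z) of pale_chisel above 0.049 m and contact force between pale_chisel and the fingers below 0.02 N).
It fails at once if a slim gouge is let go more than 35 mm above the pocket floor (height (world z) of slim_gouge above 0.049 m and contact force between slim_gouge and the fingers below 0.02 N).
It fails at once if a dark gouge is let go more than 35 mm above the pocket floor (height (world z) of dark_gouge above 0.049 m and contact force between dark_gouge and the fingers below 0.02 N).
It fails at once if the rasp or the file is moved by more than 30 mm (distance of any of rasp, half_round_file from where it was at the start of the episode above 0.03 m).
It also fails if it takes over 112 s, if anything falls off the work surface, if the arm or the gripper's body presses on something with over 40 N, if the wrist force passes 120 N, or if a joint passes its speed limit or range.

## Robot

A 7-joint arm with a two-finger parallel gripper is mounted at the origin on a cart in front of the work surface, level with it; the furniture and walls round the work are solid. World frame = base frame: x ahead of the robot, y to its left, z up, the work surface at z = 0. Lengths are in mm, angles in degrees, forces in N, time in s.
With the tool pointing down it reaches from about 425 to 875 mm from the base axis. Payload 4.7 kg.
Tool frame: the origin (TCP) lies at the centre of the arm's flange, where the gripper is bolted on; the fingertips stand 182 mm ahead of it and the grasp point (between the pads) lies 164 mm ahead of it; z points along the fingers, y is the line along which they close (so a half turn about z gives the same grasp; the last joint's range is limited). The gripper opens to 87 mm and grips with 3 to 60 N. Pads are 19 mm wide; open, the fingers measure 117 mm over their backs; the gripper's body (75 mm by 190 mm) begins 51 mm behind the grasp point.
Start: joints at [72.256, 18.392, -4.016, 83.108, 1.295, 78.541, -3.26], TCP at [206.795, -616.233, 404.787] pointing down, gripper open.
Joint ranges: [-163.93, 163.93], [-17.29, 119.83], [-79.2, 71.16], [3.27, 140.29], [-89.18, 269.18], [5.43, 117.66], [-154.24, 154.24]. Speed limits (degrees/s): [147.25, 147.25, 180, 180, 180, 180, 180].

## Interface

Orientations are given as [roll, pitch, yaw] about the fixed x, y, z axes, in that order (R = Rz(yaw) Ry(pitch) Rx(roll)).
In Python, from rig import arm gives the robot as it stands.
- The arm moves only by the tool carry_out, never from a script. Its argument "increments" is one flat list of numbers, 7 for each row, row after row: the shift along the tool's x, y, z in units of 25 mm (1.0 is 25 mm), then the turn, a rotation vector about the tool's x, y, z in rad, then the finger opening in mm, from 0 to 87. A call has 1 to 8 rows; each row is the pose to reach, as a shift and turn from the pose commanded when the call began, along the tool's axes at that moment; what a row does not reach only later rows make up. A row lasts 1/10 s, in which the tool goes at most 50 mm and 8.59 degrees, less where a joint would pass 70% of its speed; a pose out of reach is approached as far as the arm can. A call with a gripper value outside its range is refused whole. The fingers move at their own pace and stop on an object; "squeeze" is the grip in N (left out, the last holds). Time passes only in rows, so rows that repeat a pose let the fingers close. It gives the time, the measured TCP pose, the force, the opening and the grip force at its end, in the units of the state.
- arm.get_state(): the state, without advancing time (a new reading comes with each control period).
- arm.snapshot(name): name is "scene" or "top" or "wrist"; returns a dict with "pixels" (400x640x3 uint8, red, green, blue), "K" (3x3 intrinsics, pixels), "R" (3x3) and "t" (3): a world point X has camera coordinates R X + t. Camera axes: x right, y down, z forward; pixel columns grow to the right and rows downward; lengths in mm; the calibration is good to about 2 mm. A picture is of the moment at which its call begins. There is no depth.
- arm.job_done(): hands the job in; it is judged then, once.
The state is a dict: "time_s": time; "qpos": joint angles; "qvel": joint speeds; "tau": joint torques, N m; "tool_pos": TCP position; "ee_rot": TCP orientation; "wrist_force": force on the tool from outside, world axes, zero at the start; "wrist_torque": the same for the moment, N m; "gripper_width": opening from 0.0 (shut) to 1.0 (fully open); "finger_force": force on a finger pad.
Only numpy, scipy, OpenCV 4.12 (cv2) and the standard library are available. Lean on these libraries where they do the work, as an engineer would, in place of code of your own. Each camera call takes 0.05 s, during which the arm holds its last target. There are 200 camera calls.

## Working session

There is one attempt and no reset: what is moved stays moved. The work goes in short steps, Python scripts to look and compute and a tool call to move; the robot and the scene stay as the last step left them, time stands still between calls to the robot, and variables do not carry over. Pictures are saved under pics/ and viewed, at most 14 in all, crops included, and the job is handed in when it is done.

Besides the shell and the picture viewer there is one more tool, called in YAML: its name, and indented under it one key for each argument. carry_out: Moves the arm, as the interface text tells. Its arguments: {"type":"object","properties":{"increments":{"type":"array","items":{"type":"number"}},"squeeze":{"type":"number"}},"required":["increments"]}

```bash
ls; mkdir -p pics
python3 - <<'E'
from rig import arm
import cv2
s=arm.get_state();print(s['time_s'],s['tool_pos'],s['ee_rot'],s['gripper_width'])
for n in("top","scene"):
    d=arm.snapshot(n);cv2.imwrite(f"pics/{n}0.png",d["pixels"][:,:,::-1]);print(n,d["K"],d["R"],d["t"])
E
```

```text
pics
0.0 [ 206.70429757 -616.02972429  403.66613585] [-1.79890040e+02  6.48545705e-03  1.85557043e+01] 0.9993317073042821
top [[504.03214387   0.         317.64894511]
 [  0.         504.03214387 197.80271478]
 [  0.           0.           1.        ]] [[ 0.0083447  -0.99989551  0.01180437]
 [-0.98078361 -0.01048513 -0.19481674]
 [ 0.19492016 -0.00995184 -0.98076862]] [  45.17128729  645.50986992 1310.52473135]
scene [[385.56165717   0.         318.20217147]
 [  0.         385.56165717 196.43974024]
 [  0.           0.           1.        ]] [[-0.91667336 -0.39927917 -0.01691423]
 [-0.1628754   0.41191223 -0.89654889]
 [ 0.36494048 -0.81908757 -0.44262173]] [609.4925411  120.78577034 936.28919037]
```

View pics/top0.png

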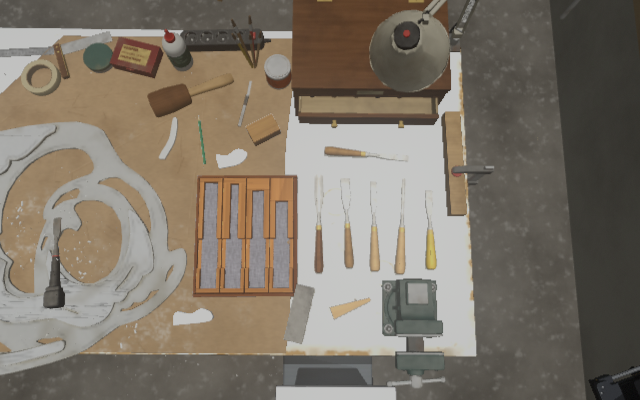

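View pics/scene0.png

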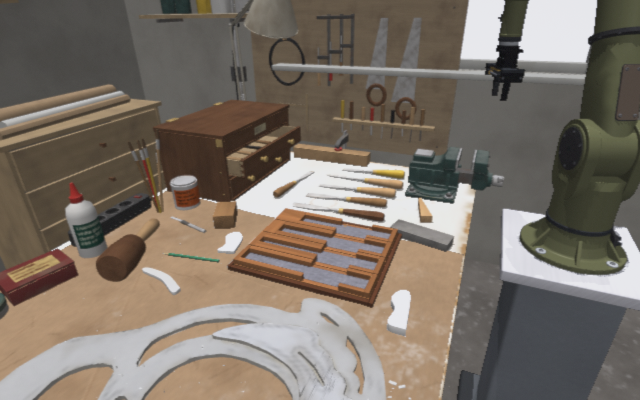

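The top view shows a row of five tools, handles near the bottom, at cols 319, 348, 374, 401 and 431. The till is at cols 195–297, and the file lies crosswise at row 153. I'll enlarge this area.

Run:
```python
import cv2
i=cv2.imread("pics/top0.png")
cv2.imwrite("pics/c1.png",cv2.resize(i[165:300,190:450],None,fx=3,fy=3,interpolation=cv2.INTER_CUBIC))
```

```text
(no output)
```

View pics/c1.png

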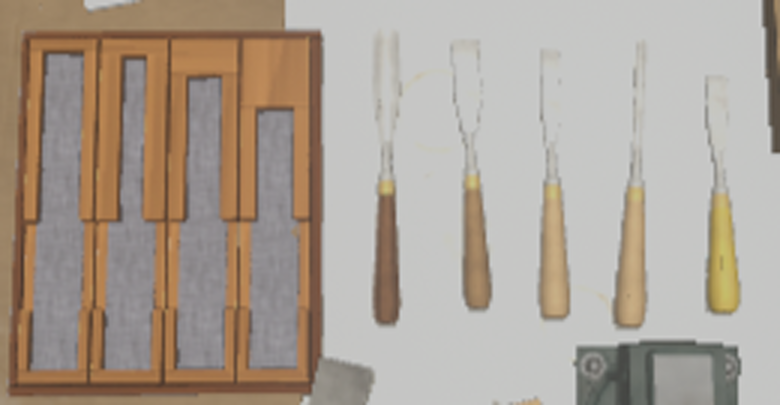

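In the crop, left to right: dark gouge, rasp (square-ended broad blade), pale chisel, slim gouge, yellow chisel. The cradles run 4, 3, 2, 1 left to right. Next I'll project these points.

```bash
cat > h.py <<'E'
import numpy as np,cv2
from rig import arm
def ray(d,uv,z):
    K,R,t=map(np.array,(d["K"],d["R"],d["t"]))
    c=-R.T@t; v=R.T@np.linalg.inv(K)@[uv[0],uv[1],1]
    return c+v*(z-c[2])/v[2]
E
python3 - <<'E'
from h import *
np.set_printoptions(precision=1,suppress=True)
d=arm.snapshot("top")
print("cam",-np.array(d["R"]).T@d["t"])
T=dict(dark=((387,31),(387,323),280,18),rasp=((465,41),(480,308),256,15),pale=((550,49),(554,318),256,14),slim=((642,41),(629,326),275,18),yellow=((715,77),(723,311),225,12))
f=lambda p:(p[0]/3+190,p[1]/3+165)
for n,(a,b,L,h) in T.items():
    A=ray(d,f(a),12);B=ray(d,f(b),13);v=A-B
    print(n,"tip",A,"butt",B,"len",np.hypot(*v[:2]),L,"ang",np.degrees(np.arctan2(v[1],v[0])),"mid",(A+B)/2)
P={1:((275,109),(273,369),239),2:((204,76),(201,370),270),3:((133,58),(130,370),289),4:((63,53),(58,370),294)}
for n,(a,b,L) in P.items():
    A=ray(d,f(a),14);B=ray(d,f(b),14);v=A-B;m=(A+B)/2;u=v/np.linalg.norm(v)
    print(n,A,B,np.hypot(*v[:2]),L,"ang",np.degrees(np.arctan2(v[1],v[0])),"org",m-u*(L/2-90))
E
```

```text
cam [ 377.3   65.  1410.5]
dark tip [720.7  47.5  12. ] butt [445.5  45.3  13. ] len 275.1961827431814 280 ang 0.44522435107919284 mid [583.1  46.4  12.5]
rasp tip [711.7 -26.8  12. ] butt [459.9 -39.9  13. ] len 252.18945794685195 256 ang 2.988553836494157 mid [585.8 -33.3  12.5]
pale tip [ 704.8 -107.6   12. ] butt [ 451.4 -107.8   13. ] len 253.42410291074683 256 ang 0.04660649219663661 mid [ 578.1 -107.7   12.5]
slim tip [ 713.6 -195.4   12. ] butt [ 444.7 -176.6   13. ] len 269.52901702957206 275 ang -4.013907783976266 mid [ 579.2 -186.    12.5]
yellow tip [ 679.3 -263.9   12. ] butt [ 459.2 -263.4   13. ] len 220.14088411742145 225 ang -0.1198954907262708 mid [ 569.2 -263.7   12.5]
1 [643.6 152.1  14. ] [403.1 148.6  14. ] 240.51794900226665 239 ang 0.8418866929306984 org [493.9 149.9  14. ]
2 [674.6 219.8  14. ] [401.7 213.9  14. ] 272.97992803803356 270 ang 1.2264247235389223 org [493.1 215.9  14. ]
3 [691.2 287.3  14. ] [401.1 278.3  14. ] 290.265937495252 289 ang 1.7832104592100146 org [491.7 281.1  14. ]
4 [695.3 353.5  14. ] [400.5 343.4  14. ] 294.9684217887162 294 ang 1.9551232593563992 org [491.  346.5  14. ]
```

Lengths agree to within 5 mm, and the 65.5 mm pocket spacing matches the given 66. Moving above the yellow chisel at its balance point, around (521, -264).

```bash
cat >> h.py <<'E'
from scipy.spatial.transform import Rotation as Ro
def inc(x,y,zg,yaw,s=None):
    "increments to bring the grasp point to x,y,zg (mm), tool down, yaw deg"
    s=s or arm.get_state()
    R0=Ro.from_euler('xyz',s['ee_rot'],degrees=True);R1=Ro.from_euler('xyz',[180,0,yaw],degrees=True)
    d=R0.inv().apply(np.array([x,y,zg+164])-s['tool_pos'])/25
    print((x,y,zg,yaw),np.round(d,2),np.round((R0.inv()*R1).as_rotvec(),3))
E
python3 -c "
from h import *
inc(521,-264,200,0)"
```

```text
(521, -264, 200, 0) [16.4  -9.35  1.61] [-0.001  0.     0.324]
```

carry_out:
  increments: [16.4,-9.4,1.6,0,0,0.324,60,16.4,-9.4,1.6,0,0,0.324,60,16.4,-9.4,1.6,0,0,0.324,60,16.4,-9.4,1.6,0,0,0.324,60,16.4,-9.4,1.6,0,0,0.324,60,16.4,-9.4,1.6,0,0,0.324,60,16.4,-9.4,1.6,0,0,0.324,60,16.4,-9.4,1.6,0,0,0.324,60]

```text
time_s: 0.95
tool_pos: [471.6, -317.5, 370.9]
ee_rot: [180.0, 0.0, -0.0]
wrist_force: [1.4, -1.0, -0.2]
gripper_width: 0.689
finger_force: 0.0
```

carry_out:
  increments: [1.98,-2.14,1.6,0,0,0,60,1.98,-2.14,1.6,0,0,0,60,1.98,-2.14,1.6,0,0,0,60,1.98,-2.14,1.6,0,0,0,60]

```text
time_s: 1.35
tool_pos: [520.3, -265.3, 330.4]
ee_rot: [-180.0, 0.1, 0.1]
wrist_force: [-0.3, -0.1, -0.3]
gripper_width: 0.69
finger_force: 0.0
```

Run:
```python
from h import *
d=arm.snapshot("wrist");cv2.imwrite("pics/w1.png",d["pixels"][:,:,::-1])
np.savez("w1",**{k:d[k] for k in("K","R","t")})
s=arm.get_state();print(s['tool_pos'],s['ee_rot'],s['qpos'],-np.array(d["R"]).T@d["t"])
```

```text
[ 519.80439324 -266.68111739  331.12372934] [ 1.79954702e+02  3.99684061e-02 -6.06091332e-02] [ 40.86999895  14.17941431 -18.89100947  97.71149256   4.93666358
  68.93560004 -69.32490152] [ 604.16117395 -264.47248655  309.44543641]
```

View pics/w1.png

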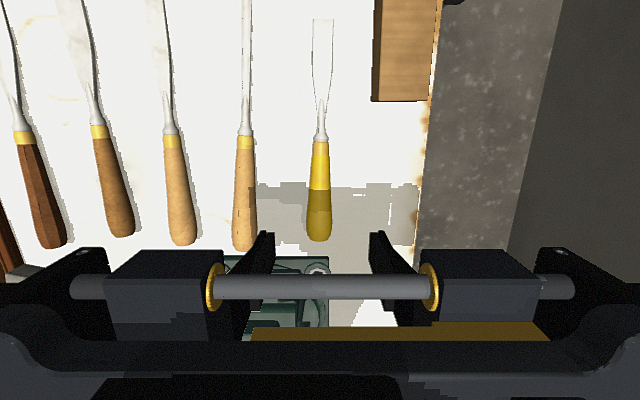

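The wrist view shows the yellow butt at (319,240), ferrule top at (319,141) and tip at (322,19). The slim gouge runs butt (246,250) to ferrule (246,134), pale (183,244) to (169,131), dark (54,247) to (21,137), and rasp (123,236) to (97,125).

Run:
```python
from h import *
np.set_printoptions(precision=1,suppress=True)
d=np.load("w1.npz")
T=dict(yellow=((319,141),(319,240),100,112,48),slim=((246,134),(246,250),119,137,65),pale=((169,131),(183,244),114,128,56),dark=((21,137),(54,247),122,140,42),rasp=((97,125),(123,236),114,0,0))
for n,(a,b,L,e,bal) in T.items():
    A=ray(d,a,14);B=ray(d,b,13);v=(A-B)[:2];l=np.hypot(*v);u=v/l
    c=(A+B)[:2]/2; g=c+u*(e-L/2-bal)
    print(n,A[:2],B[:2],l,L,"ang",np.degrees(np.arctan2(v[1],v[0])),"balance pt",g,"origin",c+u*(e-L/2))
print(ray(d,(322,19),5))
```

```text
yellow [ 570.8 -262.2] [ 456.9 -262. ] 113.89398183781034 100 ang -0.0824761726823937 balance pt [ 527.8 -262.1] origin [ 575.8 -262.2]
slim [ 577.8 -187.1] [ 443.8 -176. ] 134.43789054037833 119 ang -4.7324224950766185 balance pt [ 523.3 -182.5] origin [ 588.  -187.9]
pale [ 580.7 -108.4] [ 451.6 -103. ] 129.20487033172583 114 ang -2.4016126112980043 balance pt [ 531.1 -106.3] origin [ 587.1 -108.6]
dark [574.4  45.1] [447.6  48.8] 126.9047382691681 122 ang -1.6573730013521464 balance pt [548.   45.9] origin [590.   44.7]
rasp [586.6 -36.1] [461.8 -35.1] 124.73207290325291 114 ang -0.45739790384363865 balance pt [467.2 -35.1] origin [467.2 -35.1]
[ 683.5 -265.1    5. ]
```

carry_out:
  increments: [0.04,-0.08,3,0,0,0,60,0.04,-0.08,4.8,0,0,0,60,0.04,-0.08,5.4,0,0,0,60,0.04,-0.08,5.76,0,0,0,60,0.04,-0.08,5.76,0,0,0,60,0.04,-0.08,5.76,0,0,0,60]

```text
time_s: 2.0
tool_pos: [522.0, -265.1, 189.4]
ee_rot: [179.9, -0.2, -0.1]
wrist_force: [0.8, -0.5, 1.1]
gripper_width: 0.687
finger_force: 0.0
```

carry_out:
  increments: [0,0,0,0,0,0,20,0,0,0,0,0,0,20,0,0,0,0,0,0,20,0,0,0,0,0,0,20,0,0,0,0,0,0,20,0,0,0,0,0,0,20]
  squeeze: 30

```text
time_s: 2.6
tool_pos: [521.3, -263.4, 187.2]
ee_rot: [-180.0, 0.0, -0.0]
wrist_force: [-1.0, 0.2, 1.3]
gripper_width: 0.266
finger_force: 30.0
```

carry_out:
  increments: [0,0,-1,0,0,0,20,0,0,-2.5,0,0,0,20,0,0,-4,0,0,0,20,0,0,-4.6,0,0,0,20,0,-1,-4.6,0,0,0,20,-0.5,-2.6,-4.6,0,0,0,20,-1,-4.3,-4.6,0,0,0,20,-1.85,-6,-4.6,0,0,-0.018,20]

```text
time_s: 3.4
tool_pos: [474.5, -112.1, 300.8]
ee_rot: [-179.9, 0.1, 1.0]
wrist_force: [0.2, 0.9, -1.0]
gripper_width: 0.263
finger_force: 29.9
```

carry_out:
  increments: [0,-1.7,0,0,0,0,20,0,-3.4,0,0,0,0,20,0,-5.1,0,0,0,0,20,0,-6.8,0,0,0,0,20,0,-8.5,0,0,0,0,20,0,-9.8,0,0,0,0,20,0,-10.5,0,0,0,0,20,0,-10.5,0,0,0,0,20]

```text
time_s: 4.2
tool_pos: [469.3, 151.8, 301.1]
ee_rot: [-179.9, 0.1, 1.3]
wrist_force: [-0.1, -1.6, -2.5]
gripper_width: 0.264
finger_force: 29.9
```

Run:
```python
from h import *
d=arm.snapshot("wrist");cv2.imwrite("pics/w2.png",d["pixels"][:,:,::-1])
np.savez("w2",**{k:d[k] for k in("K","R","t")})
s=arm.get_state();print(s['tool_pos'],s['ee_rot'],s['qpos'],-np.array(d["R"]).T@d["t"])
```

```text
[469.67192731 149.66628669 301.01952939] [1.79994005e+02 1.08409941e-01 1.19827228e+00] [  16.55856183    6.48082701  -39.06546597  111.17026602    4.503372
   63.96280245 -113.1164185 ] [553.13178552 154.55392507 280.11639372]
```

View pics/w2.png

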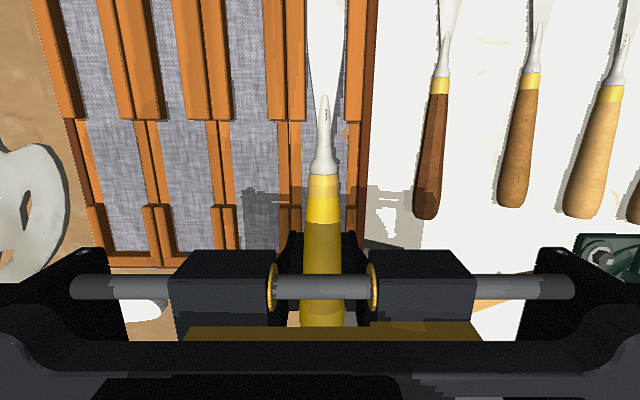

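The wrist view shows the yellow chisel held straight, over cradle 1 (right-most, channel at cols ~303–365). I'll enlarge the till.

Run:
```python
import cv2
i=cv2.imread("pics/w2.png")
cv2.imwrite("pics/c2.png",cv2.resize(i[0:275,20:390],None,fx=2.1,fy=2.1,interpolation=cv2.INTER_CUBIC))
```

```text
(no output)
```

View pics/c2.png

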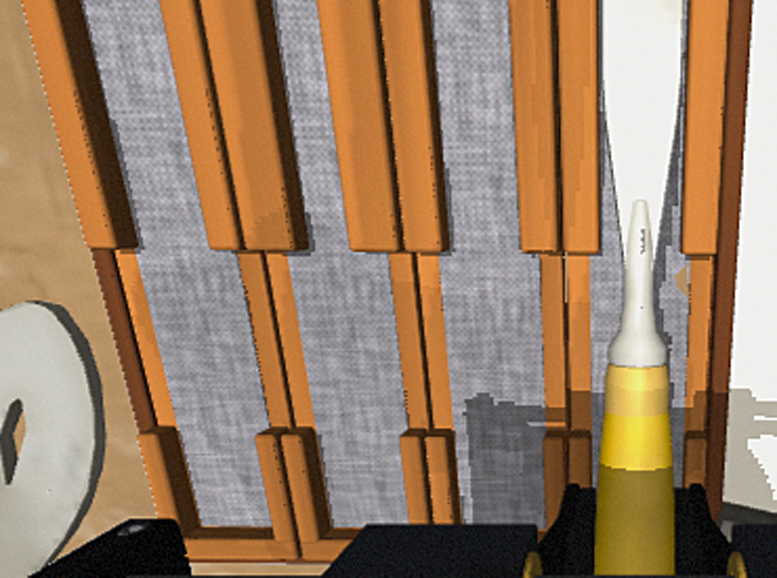

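Run:
```python
from h import *
np.set_printoptions(precision=1,suppress=True)
d=np.load("w2.npz");f=lambda p:(p[0]/2.1+20,p[1]/2.1)
for nm,p,z in [("seam43 a",(245,255),14),("b",(289,428),14),("seam32 a",(403,255),14),("b",(424,428),14),("seam21 a",(565,255),14),("b",(568,428),14),
 ("seam43 top x45",(239,249),28),("seam32 top",(402,249),28),("seam21 top",(561,250),28),("seam43 top x-36",(282,431),28),("32",(426,431),28),("21",(568,431),28),
 ("c4 end floor x-90",(230,526),14),("c3 end floor",(365,526),14),("c4 step floor",(145,252),14),
 ("c1 chan L top",(598,252),28),("c1 chan R top",(683,252),28),("c1 well L top",(592,431),28),("c1 well R top",(685,431),28)]:
    print(nm,ray(d,f(p),z)[:2])
```

```text
seam43 a [536.7 323.4]
b [457.1 316.6]
seam32 a [538.4 254.6]
b [458.6 252.2]
seam21 a [540. 184.]
b [460.2 183.6]
seam43 top x45 [539.9 316.6]
seam32 top [541.5 249.5]
seam21 top [542.7 184.1]
seam43 top x-36 [460.6 311.5]
32 [462.2 246.3]
21 [463.7 182. ]
c4 end floor x-90 [403.9 354.5]
c3 end floor [405.5 286.4]
c4 step floor [537.  366.7]
c1 chan L top [542.2 168.9]
c1 chan R top [543.1 133.8]
c1 well L top [463.9 171.2]
c1 well R top [464.9 129.1]
```

The seams come out 65–66 mm apart and the channel 35 mm wide, so the cradle estimates hold: c1 origin is about (496, 150.5) at 1°. Lowering.

carry_out:
  increments: [0.28,0,0,0,0,0,20,0.28,0,1.5,0,0,0,20,0.28,0,2.6,0,0,0,20,0.28,0,3.3,0,0,0,20,0.28,0,3.7,0,0,0,20,0.28,0,3.9,0,0,0,20,0.28,0,4.0,0,0,0,20,0.28,0,4.0,0,0,0,20]

```text
time_s: 5.05
tool_pos: [477.8, 148.7, 202.5]
ee_rot: [180.0, -0.1, 1.0]
wrist_force: [-0.1, -0.0, -2.5]
gripper_width: 0.265
finger_force: 29.9
```

carry_out:
  increments: [0,0,0.06,0,0,0,20,0,0,0.06,0,0,0,20]

```text
time_s: 5.25
tool_pos: [477.9, 148.9, 201.3]
ee_rot: [-180.0, -0.1, 1.0]
wrist_force: [0.2, 0.2, -0.5]
gripper_width: 0.262
finger_force: 29.9
```

carry_out:
  increments: [0,0,0,0,0,0,45,0,0,0,0,0,0,45,0,0,0,0,0,0,45,0,0,0,0,0,0,45,0,0,-1,0,0,0,45,0,0,-3,0,0,0,45,0,0,-5,0,0,0,60,0,0,-5,0,0,0,60]

```text
time_s: 6.05
tool_pos: [479.6, 150.3, 332.6]
ee_rot: [-179.9, -0.7, 1.0]
wrist_force: [0.0, 0.4, -0.1]
gripper_width: 0.618
finger_force: 0.0
```

Run:
```python
from h import *
d=arm.snapshot("wrist");i=d["pixels"][:,:,::-1];cv2.imwrite("pics/w3.png",i)
np.savez("w3",**{k:d[k] for k in("K","R","t")})
s=arm.get_state();print(s['tool_pos'],s['ee_rot'])
inc(516.7,-181.5,150,-4.3)
```

```text
[478.60131858 149.5743963  329.40310493] [-179.97563428   -0.44380514    1.01178501]
(516.7, -181.5, 150, -4.3) [ 1.29 13.27  0.62] [-0.001 -0.008  0.093]
```

View pics/w3.png

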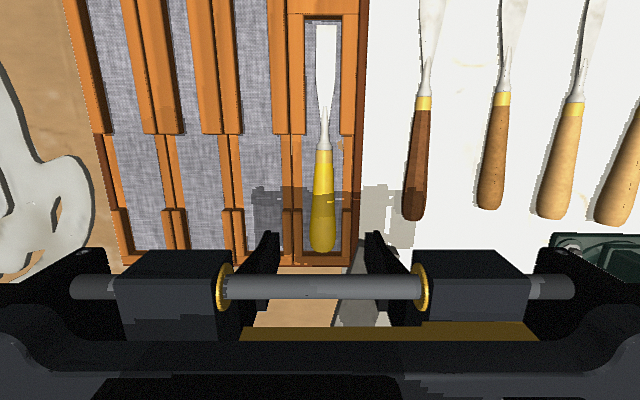

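Yellow lies centred in cradle 1: tip at row 25 against the channel end at 20, butt at 251 against the wall at 255. Now to the slim gouge.

carry_out:
  increments: [1.3,13.3,0.6,0,0,0.093,60,1.3,13.3,0.6,0,0,0.093,60,1.3,13.3,0.6,0,0,0.093,60,1.3,13.3,0.6,0,0,0.093,60,1.3,13.3,0.6,0,0,0.093,60,1.3,13.3,0.6,0,0,0.093,60,1.3,13.3,0.6,0,0,0.093,60,1.3,13.3,0.6,0,0,0.093,60]

```text
time_s: 6.9
tool_pos: [514.4, -189.5, 308.5]
ee_rot: [179.9, 0.2, -4.8]
wrist_force: [-1.5, -0.1, 0.1]
gripper_width: 0.687
finger_force: 0.0
```

Run:
```python
from h import *
d=arm.snapshot("wrist");i=d["pixels"][:,:,::-1];cv2.imwrite("pics/w4.png",i)
np.savez("w4",**{k:d[k] for k in("K","R","t")})
s=arm.get_state();print(s['tool_pos'],s['ee_rot'])
```

```text
[ 514.78560749 -185.98211779  308.71652684] [-179.96794483    0.18135494   -4.62274098]
```

View pics/w4.png

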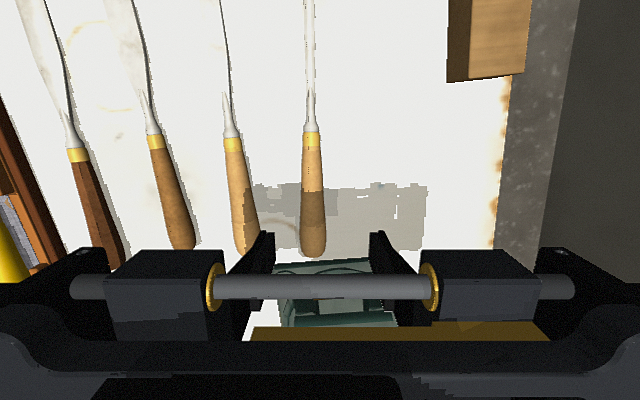

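Slim: butt (313,257), ferrule top (311,131), shaft (309,10). Pale: butt (248,257), ferrule top (232,136).

Run:
```python
from h import *
np.set_printoptions(precision=1,suppress=True)
d=np.load("w4.npz")
for n,a,b,e,bal in [("slim",(311,131),(313,257),137.5,65),("slim2",(309,10),(313,257),137.5,65),("pale",(232,136),(248,257),128,56),("pale2",(222,5),(248,257),128,56)]:
    A=ray(d,a,14 if a[1]>100 else 10);B=ray(d,b,13);v=(A-B)[:2];u=v/np.hypot(*v)
    print(n,A,B,np.degrees(np.arctan2(v[1],v[0])),"bal",B[:2]+u*(e-bal),"org",B[:2]+u*e)
inc(517,-181.5,24,-4.5)
```

```text
slim [ 576.9 -184.8   14. ] [ 441.8 -173.9   13. ] -4.5830637271027515 bal [ 514.1 -179.7] org [ 578.9 -184.9]
slim2 [ 677.1 -192.6   10. ] [ 441.8 -173.9   13. ] -4.527303655683188 bal [ 514.1 -179.7] org [ 578.9 -184.8]
pale [ 578.7 -109.2   14. ] [ 448.  -102.7   13. ] -2.873107495540218 bal [ 519.9 -106.3] org [ 575.8 -109.1]
pale2 [ 686.9 -119.4   10. ] [ 448.  -102.7   13. ] -3.9954634492961225 bal [ 519.8 -107.7] org [ 575.6 -111.6]
(517, -181.5, 24, -4.5) [ 0.1 -0.2  4.8] [-0.  0. -0.]
```

carry_out:
  increments: [0,0,1.5,0,0,0,60,0,0,3,0,0,0,60,0,0,4,0,0,0,60,0,0,4.6,0,0,0,60,0,0,4.8,0,0,0,60,0,0,4.8,0,0,0,60,0,0,4.8,0,0,0,60]

```text
time_s: 7.65
tool_pos: [516.5, -182.9, 191.9]
ee_rot: [180.0, -0.1, -4.3]
wrist_force: [0.2, -0.4, 0.4]
gripper_width: 0.687
finger_force: 0.0
```

carry_out:
  increments: [0,-0.06,0.18,0,0,0,60,0,-0.06,0.18,0,0,0,20,0,-0.06,0.18,0,0,0,20,0,-0.06,0.18,0,0,0,20,0,-0.06,0.18,0,0,0,20,0,-0.06,0.18,0,0,0,20,0,-0.06,0.18,0,0,0,20]
  squeeze: 30

```text
time_s: 8.35
tool_pos: [515.9, -181.6, 186.1]
ee_rot: [180.0, -0.0, -4.3]
wrist_force: [1.0, -0.2, 0.2]
gripper_width: 0.265
finger_force: 13.0
```

Run:
```python
from h import *
s=arm.get_state();print(s['tool_pos'],s['ee_rot'],s['qpos'])
```

```text
[ 515.89718918 -181.56734871  186.13578127] [ 1.79991440e+02 -4.71613238e-03 -4.30855460e+00] [ 35.86116322  19.82710874 -22.00400021 109.8399308    9.28554309
  52.0364797  -85.00431638]
```

carry_out:
  increments: [0,0,-0.5,0,0,0,20,0,0,-2,0,0,0,20,0,0,-3.6,0,0,0,20,-0.1,-0.6,-4.6,0,0,0,20,-0.3,-2,-4.6,0,0,0,20,-0.55,-3.8,-4.6,0,0,0,20,-0.8,-5.6,-4.6,0,0,0,20,-1.06,-7.4,-4.6,0,0,0,20]

```text
time_s: 9.15
tool_pos: [502.7, 6.6, 301.7]
ee_rot: [180.0, -0.0, -4.3]
wrist_force: [-0.1, 0.9, -3.6]
gripper_width: 0.26
finger_force: 29.9
```

carry_out:
  increments: [-0.25,-1.8,0,0,0,-0.016,20,-0.5,-3.6,0,0,0,-0.032,20,-0.75,-5.4,0,0,0,-0.048,20,-1,-7.2,0,0,0,-0.064,20,-1.25,-8.8,0,0,0,-0.08,20,-1.45,-10,0,0,0,-0.096,20,-1.6,-11,0,0,0,-0.096,20,-1.6,-11,0,0,0,-0.096,20]

```text
time_s: 9.95
tool_pos: [482.2, 286.5, 301.8]
ee_rot: [-179.8, 0.0, 1.6]
wrist_force: [-1.2, -0.1, -2.0]
gripper_width: 0.254
finger_force: 29.9
```

Run:
```python
from h import *
d=arm.snapshot("wrist");i=d["pixels"][:,:,::-1];cv2.imwrite("pics/w5.png",i)
np.savez("w5",**{k:d[k] for k in("K","R","t")})
s=arm.get_state();print(s['tool_pos'],s['ee_rot'],s['qpos'],s['wrist_torque'])
inc(483.7,281.8,36.5,1.2)
```

```text
[483.01577343 284.13594693 301.38573077] [-1.79964256e+02  4.30320755e-02  1.42878423e+00] [   3.64281394   16.38047123  -42.34336184  102.18234732   11.93774469
   66.04221064 -131.0018871 ] [-0.0798201   0.09710553  0.01117697]
(483.7, 281.8, 36.5, 1.2) [0.03 0.1  4.04] [-0.001  0.001  0.004]
```

View pics/w5.png

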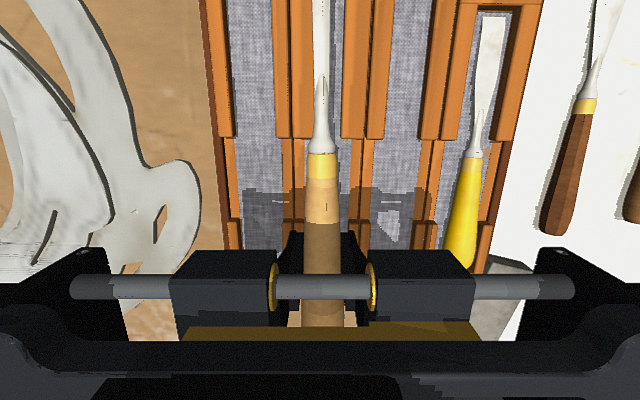

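The slim gouge hangs over cradle 3, its blade slightly left of the channel middle (channel at cols ~313–342, row 137). Checking the y of the channel edges.

Run:
```python
from h import *
np.set_printoptions(precision=1,suppress=True)
d=np.load("w5.npz");i=cv2.imread("pics/w5.png")
cv2.imwrite("pics/c5.png",cv2.resize(i[0:260,200:400],None,fx=2.3,fy=2.3,interpolation=cv2.INTER_CUBIC))
for p in [(284,137),(386,137),(232,137),(313,137),(342,137)]: print(p,ray(d,p,28))
```

```text
(284, 137) [540.4 322.6  28. ]
(386, 137) [542.9 232.5  28. ]
(232, 137) [539.1 368.6  28. ]
(313, 137) [541.1 297.   28. ]
(342, 137) [541.8 271.4  28. ]
```

View pics/c5.png

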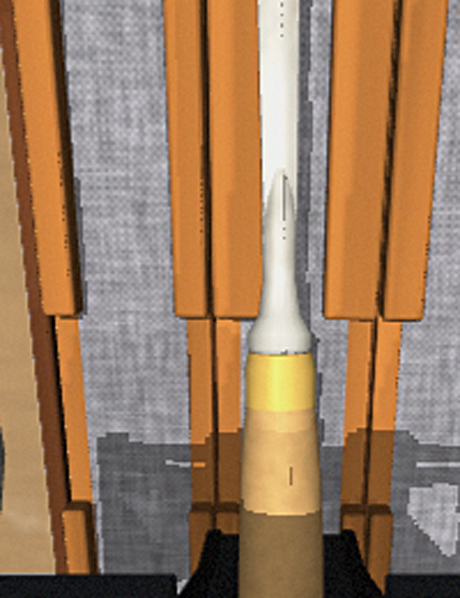

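Seam mid is at y≈282.3, so cradle 3 is confirmed. Lowering.

carry_out:
  increments: [0.03,0.08,0,0,0,0.004,20,0.03,0.08,1.5,0,0,0.004,20,0.03,0.08,2.6,0,0,0.004,20,0.03,0.08,3.3,0,0,0.004,20,0.03,0.08,3.7,0,0,0.004,20,0.03,0.08,3.9,0,0,0.004,20,0.03,0.08,4.0,0,0,0.004,20,0.03,0.08,4.0,0,0,0.004,20]

```text
time_s: 10.8
tool_pos: [485.3, 279.9, 201.6]
ee_rot: [180.0, -0.0, 0.9]
wrist_force: [0.6, -0.0, -2.9]
gripper_width: 0.259
finger_force: 29.9
```

carry_out:
  increments: [0,0,0.03,0,0,0,20,0,0,0.05,0,0,0,20]

```text
time_s: 11.0
tool_pos: [485.2, 280.1, 200.3]
ee_rot: [180.0, -0.1, 0.9]
wrist_force: [-0.5, 1.0, -2.7]
gripper_width: 0.258
finger_force: 29.9
```

carry_out:
  increments: [-0.02,-0.06,0.03,0,0,0,20,-0.02,-0.06,0.06,0,0,0,20,-0.02,-0.06,0.06,0,0,0,20]

```text
time_s: 11.3
tool_pos: [485.1, 280.8, 200.0]
ee_rot: [179.8, -0.1, 0.9]
wrist_force: [-1.7, -5.5, 10.0]
gripper_width: 0.259
finger_force: 29.9
```

carry_out:
  increments: [0,0,0,0,0,0,45,0,0,0,0,0,0,45,0,0,0,0,0,0,45,0,0,0,0,0,0,45,0,0,-1,0,0,0,45,0,0,-3,0,0,0,45,0,0,-5,0,0,0,60,0,0,-5,0,0,0,60]

```text
time_s: 12.1
tool_pos: [486.1, 284.0, 330.5]
ee_rot: [-179.7, -0.7, 1.0]
wrist_force: [-0.3, 1.0, 0.0]
gripper_width: 0.62
finger_force: 0.0
```

Run:
```python
from h import *
d=arm.snapshot("wrist");i=d["pixels"][:,:,::-1];cv2.imwrite("pics/w6.png",i)
np.savez("w6",**{k:d[k] for k in("K","R","t")})
s=arm.get_state();print(s['tool_pos'],s['ee_rot'])
inc(520,-106,150,-2)
```

```text
[485.31592455 282.96761029 327.17300633] [-179.83441117   -0.4156958     0.97506938]
(520, -106, 150, -2) [ 1.12 15.58  0.49] [-0.003 -0.007  0.052]
```

View pics/w6.png

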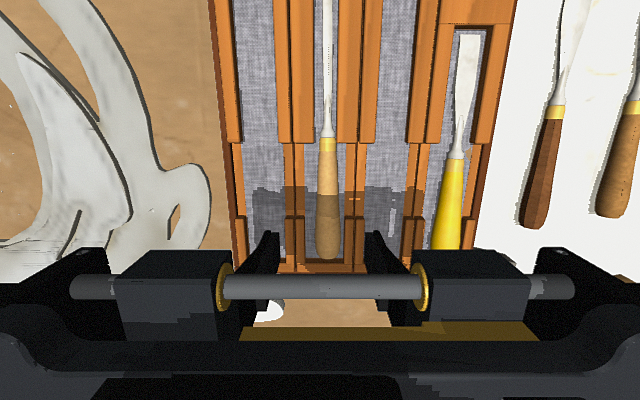

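The slim gouge lies centred in cradle 3 (butt (328,257), blade in the channel). Next the pale chisel.

carry_out:
  increments: [1.12,15.6,0.5,0,0,0.052,60,1.12,15.6,0.5,0,0,0.052,60,1.12,15.6,0.5,0,0,0.052,60,1.12,15.6,0.5,0,0,0.052,60,1.12,15.6,0.5,0,0,0.052,60,1.12,15.6,0.5,0,0,0.052,60,1.12,15.6,0.5,0,0,0.052,60,1.12,15.6,0.5,0,0,0.052,60]

```text
time_s: 12.95
tool_pos: [518.1, -110.9, 309.2]
ee_rot: [180.0, 0.1, -2.1]
wrist_force: [0.4, 0.0, -0.1]
gripper_width: 0.686
finger_force: 0.0
```

carry_out:
  increments: [0,0,0,0,0,0,60,0,0,0,0,0,0,60,0,0,0,0,0,0,60,0,0,0,0,0,0,60]

```text
time_s: 13.35
tool_pos: [518.9, -106.0, 310.4]
ee_rot: [-180.0, 0.0, -1.8]
wrist_force: [0.6, 1.1, 0.0]
gripper_width: 0.687
finger_force: 0.0
```

Run:
```python
from h import *
d=arm.snapshot("wrist");i=d["pixels"][:,:,::-1];cv2.imwrite("pics/w7.png",i)
np.savez("w7",**{k:d[k] for k in("K","R","t")})
s=arm.get_state();print(s['tool_pos'],s['ee_rot'])
```

```text
[ 518.98455669 -106.13563566  310.64064081] [-1.79988699e+02  1.88635004e-02 -1.85279526e+00]
```

View pics/w7.png

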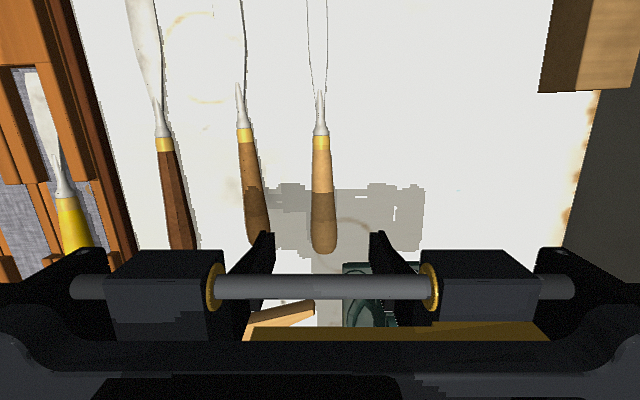

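Pale: butt (323,253), ferrule top (320,134), blade middle (317,8).

Run:
```python
from h import *
np.set_printoptions(precision=1,suppress=True)
d=np.load("w7.npz")
for n,a,b,e,bal in [("pale",(320,134),(323,253),128,56),("pale2",(317,8),(323,253),128,56)]:
    A=ray(d,a,14 if a[1]>100 else 8);B=ray(d,b,13);v=(A-B)[:2];u=v/np.hypot(*v)
    print(n,A,B,np.degrees(np.arctan2(v[1],v[0])),"bal",B[:2]+u*(e-bal),"org",B[:2]+u*e)
print("rasp butt",ray(d,(259,244),13))
```

```text
pale [ 578.6 -105.9   14. ] [ 449.9 -104.9   13. ] -0.4714933948148671 bal [ 521.9 -105.5] org [ 577.9 -105.9]
pale2 [ 684.9 -106.9    8. ] [ 449.9 -104.9   13. ] -0.4976703615220411 bal [ 521.9 -105.5] org [ 577.9 -106. ]
rasp butt [463.2 -35.4  13. ]
```

carry_out:
  increments: [0.1,-0.02,1.5,0,0,-0.024,52,0.1,-0.02,3,0,0,-0.024,52,0.1,-0.02,4,0,0,-0.024,52,0.1,-0.02,4.6,0,0,-0.024,52,0.1,-0.02,4.8,0,0,-0.024,52,0.1,-0.02,4.94,0,0,-0.024,52,0.1,-0.02,4.94,0,0,-0.024,52]

```text
time_s: 14.1
tool_pos: [522.0, -107.3, 188.1]
ee_rot: [180.0, -0.1, -0.6]
wrist_force: [-0.7, 0.2, -0.5]
gripper_width: 0.595
finger_force: 0.0
```

carry_out:
  increments: [0,0,0,0,0,0,20,0,0,0,0,0,0,20,0,0,0,0,0,0,20,0,0,0,0,0,0,20,0,0,0,0,0,0,20,0,0,0,0,0,0,20]
  squeeze: 30

```text
time_s: 14.7
tool_pos: [521.5, -107.3, 187.5]
ee_rot: [180.0, -0.0, -0.6]
wrist_force: [-0.3, 0.6, 0.4]
gripper_width: 0.253
finger_force: 29.9
```

carry_out:
  increments: [0,0,-0.5,0,0,0,20,0,0,-2,0,0,0,20,0,0,-3.6,0,0,0,20,-0.1,-0.6,-4.6,0,0,0,20,-0.3,-2,-4.6,0,0,0,20,-0.55,-3.8,-4.6,0,0,0,20,-0.7,-5.6,-4.6,0,0,0,20,-0.95,-7.4,-4.6,0,0,0,20]

```text
time_s: 15.5
tool_pos: [499.3, 79.4, 303.1]
ee_rot: [180.0, -0.1, -0.7]
wrist_force: [1.5, 0.9, -1.8]
gripper_width: 0.259
finger_force: 29.9
```

carry_out:
  increments: [-0.25,-1.8,0,0,0,-0.013,20,-0.5,-3.4,0,0,0,-0.026,20,-0.7,-4.6,0,0,0,-0.026,20,-0.7,-5.2,0,0,0,-0.026,20,-0.7,-5.52,0,0,0,-0.026,20,-0.7,-5.52,0,0,0,-0.026,20,-0.7,-5.52,0,0,0,-0.026,20,-0.7,-5.52,0,0,0,-0.026,20]

```text
time_s: 16.3
tool_pos: [484.2, 214.5, 302.2]
ee_rot: [179.9, 0.0, 0.7]
wrist_force: [0.4, -0.5, -2.0]
gripper_width: 0.254
finger_force: 29.9
```

Run:
```python
from h import *
s=arm.get_state();print(s['tool_pos'],s['ee_rot'],s['wrist_torque'])
inc(483.6,216.1,37.5,0.9)
```

```text
[484.23287528 214.52233188 302.23476335] [1.79940541e+02 1.23367163e-02 7.14244807e-01] [ 0.01220087 -0.02221606 -0.04892082]
(483.6, 216.1, 37.5, 0.9) [-0.02 -0.07  4.03] [ 0.001  0.    -0.003]
```

carry_out:
  increments: [-0.02,-0.06,1.0,0,0,0,20,-0.02,-0.06,2.2,0,0,0,20,-0.02,-0.06,3.1,0,0,0,20,-0.02,-0.06,3.6,0,0,0,20,-0.02,-0.06,3.8,0,0,0,20,-0.02,-0.06,3.95,0,0,0,20,-0.02,-0.06,4.03,0,0,0,20,-0.02,-0.06,4.03,0,0,0,20]

```text
time_s: 17.1
tool_pos: [483.7, 217.6, 202.2]
ee_rot: [-180.0, -0.1, 0.8]
wrist_force: [-0.8, 0.3, -1.8]
gripper_width: 0.256
finger_force: 29.9
```

carry_out:
  increments: [0,0,0.03,0,0,0,20,0,0,0.05,0,0,0,20]

```text
time_s: 17.3
tool_pos: [483.7, 217.8, 201.4]
ee_rot: [180.0, -0.1, 0.8]
wrist_force: [-0.8, -0.5, 5.8]
gripper_width: 0.262
finger_force: 29.9
```

carry_out:
  increments: [0,0,0,0,0,0,45,0,0,0,0,0,0,45,0,0,0,0,0,0,45,0,0,0,0,0,0,45,0,0,-1,0,0,0,45,0,0,-3,0,0,0,45,0,0,-4.5,0,0,0,60,0,0,-4.5,0,0,0,60]

```text
time_s: 18.1
tool_pos: [485.0, 219.0, 318.4]
ee_rot: [-179.9, -0.6, 0.9]
wrist_force: [0.7, 0.1, -0.4]
gripper_width: 0.618
finger_force: 0.0
```

Run:
```python
from h import *
inc(544,46.3,150,0.4)
```

```text
(544, 46.3, 150, 0.4) [2.25 6.94 0.18] [-0.003 -0.01   0.008]
```

carry_out:
  increments: [2.26,6.94,0,0,0,0.008,60,2.26,6.94,0,0,0,0.008,60,2.26,6.94,0,0,0,0.008,60,2.26,6.94,0,0,0,0.008,60,2.26,6.94,0,0,0,0.008,60,2.26,6.94,0,0,0,0.008,60,2.26,6.94,0,0,0,0.008,60,2.26,6.94,0,0,0,0.008,60]

```text
time_s: 18.9
tool_pos: [541.9, 46.8, 312.8]
ee_rot: [-180.0, 0.0, 0.6]
wrist_force: [-0.2, 0.4, 0.1]
gripper_width: 0.686
finger_force: 0.0
```

Run:
```python
from h import *
d=arm.snapshot("wrist");i=d["pixels"][:,:,::-1];cv2.imwrite("pics/w8.png",i)
np.savez("w8",**{k:d[k] for k in("K","R","t")})
s=arm.get_state();print(s['tool_pos'],s['ee_rot'])
```

```text
[541.98218921  46.608444   312.77745766] [-1.79989574e+02  7.67093299e-03  5.59080931e-01]
```

View pics/w8.png

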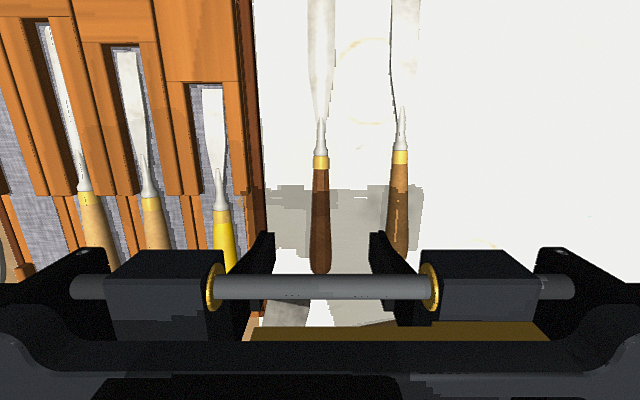

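Pale is seated in cradle 2. Dark: ferrule top (321,155), blade middle (321,10), butt about (320,275).

Run:
```python
from h import *
np.set_printoptions(precision=1,suppress=True)
d=np.load("w8.npz")
for p,z in[((321,155),14),((321,10),10),((320,275),13)]: print(p,ray(d,p,z))
```

```text
(321, 155) [581.1  48.2  14. ]
(321, 10) [706.5  49.3  10. ]
(320, 275) [443.6  48.   13. ]
```

carry_out:
  increments: [0.04,-0.06,1.5,0,0,0,60,0.04,-0.06,3,0,0,0,60,0.04,-0.06,4.1,0,0,0,60,0.04,-0.06,4.7,0,0,0,60,0.04,-0.06,5,0,0,0,60,0.04,-0.06,5.06,0,0,0,60,0.04,-0.06,5.06,0,0,0,60]

```text
time_s: 19.65
tool_pos: [544.0, 46.7, 187.4]
ee_rot: [180.0, -0.1, 0.4]
wrist_force: [0.6, 0.1, -0.1]
gripper_width: 0.691
finger_force: 0.0
```

carry_out:
  increments: [0,0,0,0,0,0,12,0,0,0,0,0,0,12,0,0,0,0,0,0,12,0,0,0,0,0,0,12,0,0,0,0,0,0,12,0,0,0,0,0,0,12,0,0,0,0,0,0,12]
  squeeze: 30

```text
time_s: 20.35
tool_pos: [543.3, 46.7, 186.4]
ee_rot: [-180.0, 0.0, 0.4]
wrist_force: [-0.8, 0.9, 1.6]
gripper_width: 0.206
finger_force: 30.0
```

carry_out:
  increments: [0,0,-0.5,0,0,0,12,0,0,-2,0,0,0,12,0,0,-3.6,0,0,0,12,-0.1,-0.6,-4.6,0,0,0,12,-0.3,-2,-4.6,0,0,0,12,-0.5,-3.8,-4.6,0,0,0,12,-0.6,-5.6,-4.6,0,0,0,12,-0.8,-7.4,-4.6,0,0,0,12]

```text
time_s: 21.15
tool_pos: [521.9, 232.4, 302.2]
ee_rot: [180.0, -0.1, 0.3]
wrist_force: [1.1, -0.4, -2.8]
gripper_width: 0.205
finger_force: 30.0
```

carry_out:
  increments: [-0.2,-1.8,0,0,0,-0.01,12,-0.4,-3.3,0,0,0,-0.01,12,-0.5,-4.2,0,0,0,-0.01,12,-0.5,-4.6,0,0,0,-0.01,12,-0.5,-4.66,0,0,0,-0.01,12,-0.5,-4.66,0,0,0,-0.01,12,-0.5,-4.66,0,0,0,-0.01,12]

```text
time_s: 21.85
tool_pos: [509.8, 345.7, 301.2]
ee_rot: [179.9, -0.0, 0.8]
wrist_force: [0.1, -0.0, -1.0]
gripper_width: 0.209
finger_force: 30.0
```

Run:
```python
from h import *
s=arm.get_state();print(s['tool_pos'],s['ee_rot'],s['qpos'])
inc(508.3,347.9,36.5,1)
```

```text
[509.79447402 345.65126396 301.21254935] [ 1.79906016e+02 -1.19788004e-02  8.00761827e-01] [  -3.06929334   23.61266634  -41.92881142   94.28418919   16.78907081
   68.6162767  -138.01411401]
(508.3, 347.9, 36.5, 1) [-0.06 -0.1   4.03] [ 0.002 -0.    -0.003]
```

carry_out:
  increments: [-0.06,-0.06,1.0,0,0,0,12,-0.06,-0.06,2.2,0,0,0,12,-0.06,-0.06,3.1,0,0,0,12,-0.06,-0.06,3.6,0,0,0,12,-0.06,-0.06,3.8,0,0,0,12,-0.06,-0.06,3.93,0,0,0,12,-0.06,-0.06,4.0,0,0,0,12,-0.06,-0.06,4.0,0,0,0,12]

```text
time_s: 22.65
tool_pos: [507.6, 349.4, 202.2]
ee_rot: [-180.0, -0.1, 1.0]
wrist_force: [-0.6, -0.3, -0.8]
gripper_width: 0.207
finger_force: 30.0
```

carry_out:
  increments: [0,0,0.03,0,0,0,12,0,0,0.05,0,0,0,12]

```text
time_s: 22.85
tool_pos: [507.4, 349.3, 200.6]
ee_rot: [-180.0, -0.1, 1.0]
wrist_force: [-0.7, -0.5, -1.8]
gripper_width: 0.204
finger_force: 30.0
```

carry_out:
  increments: [0,0.04,0.03,0,0,0,12,0,0.04,0.05,0,0,0,12]

```text
time_s: 23.05
tool_pos: [507.4, 349.1, 200.4]
ee_rot: [-179.9, -0.1, 1.0]
wrist_force: [-3.0, -0.1, 7.8]
gripper_width: 0.207
finger_force: 29.9
```

Contact with the floor; releasing and rising.

carry_out:
  increments: [0,0,0,0,0,0,45,0,0,0,0,0,0,45,0,0,0,0,0,0,45,0,0,0,0,0,0,45,0,0,-1,0,0,0,45,0,0,-3,0,0,0,45,0,0,-5,0,0,0,60,0,0,-6,0,0,0,60]

```text
time_s: 23.85
tool_pos: [507.7, 349.1, 353.5]
ee_rot: [-179.8, -0.3, 1.0]
wrist_force: [-0.2, -0.1, 0.0]
gripper_width: 0.616
finger_force: 0.0
```

carry_out:
  increments: [-0.5,3,0,0,0,0,60,-0.5,3,0,0,0,0,60,-0.5,3,0,0,0,0,60,-0.5,3,0,0,0,0,60,-0.5,3,0,0,0,0,60]

```text
time_s: 24.35
tool_pos: [495.9, 274.0, 348.9]
ee_rot: [-179.9, 0.0, 1.0]
wrist_force: [0.1, 0.1, 1.1]
gripper_width: 0.687
finger_force: 0.0
```

Run:
```python
from h import *
w=arm.snapshot("wrist")["pixels"][:,:,::-1];t=arm.snapshot("top")["pixels"][:,:,::-1]
a=w[0:290,120:520]
b=cv2.resize(t[140:300,190:450],None,fx=1.8,fy=1.8)
b=b[:,:400] if b.shape[1]<400 else b[:,:]
H=max(a.shape[0],b.shape[0]);pad=lambda i:cv2.copyMakeBorder(i,0,H-i.shape[0],0,0,cv2.BORDER_CONSTANT)
o=np.hstack([pad(a.copy()),pad(b)]);o=cv2.resize(o,None,fx=min(1,798/o.shape[1]),fy=min(1,798/o.shape[1]))
cv2.imwrite("pics/f.png",o);print(o.shape)
```

```text
(267, 798, 3)
```

View pics/f.png

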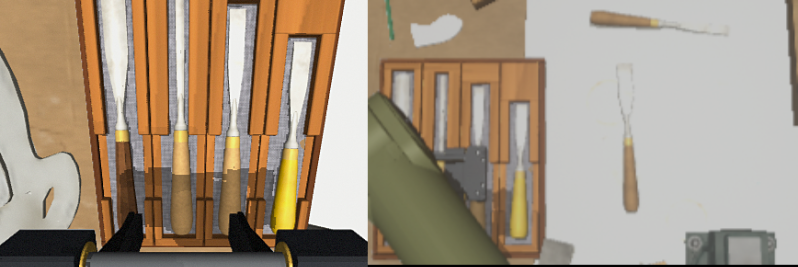

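All four tools lie in their pockets (handles at cols ~125, 180, 232 and 286 of the left view). The rasp and file are unmoved in the top view. Handing in.

```bash
python3 -c "
from rig import arm
print(arm.job_done())"
```

```text
the job is handed in; nothing more can be done
None
```

I put both chisels and both gouges into their own cradles and left the rasp and file where they lay. The job is handed in after about 24 s of robot time; no verdict came back, but in the last pictures the tools lie in the right pockets.

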